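# Refit the rinse-valve knob on its D-stem and hold it pressed

### The job

The black wing knob has come off the rinse valve and somebody left a steel dosing cup upside down over the bare valve stem. Lift the cup off and stand it, still mouth down, on the drip tray; then turn the knob so that its keyed bore matches the D-shaped stem, push it fully home on the stem, and press it down to the end of the stem's spring travel. Finish while still holding the knob pressed down (do not let go), and leave the other things on the bar where they stand.

Things in the scene. Friction and masses are not known exactly. Their poses are not given: they have to be found in the camera images.
- block: Stainless valve block fixed to the bar, 130 x 130 x 50 mm high, a thin copper pipe at its far side. Origin: centre of its underside, on the bar. The valve stem stands upright in the middle of its top.
- stem_top (a point): Centre of the top of the bare steel valve stem, on its axis, 78 mm above the bar while not pressed; hidden under the cup at the start. Upright D-shaft, 20 mm diameter, standing 22 mm out of a brass collar 38 mm wide and 6 mm high; upper 2 mm chamfered. Its one flat lies 3.5 mm from the axis, on the side to which x points; z is up. A small brass tab on the collar marks the same side. It does not turn.
- stem (a joint): How far the stem is pressed down, m: 0 free, 0.006 at the end of its travel. A spring holds it up: 5 N starts to move it, 8 N holds it fully down.
- cup: Straight-sided steel dosing cup, 56 mm outer diameter, 50 mm high, wall 2.5 mm, no handle, about 120 g, standing mouth down on the valve block, over the stem. Origin: centre of its mouth (the lower end as it stands, on the block's top at 50 mm); z points up to its closed end.
- tray: Low steel drip tray with a slotted top, fixed to the bar, 150 x 150 mm, 8 mm high. Origin: centre of its underside. It is empty at the start.
- knob: Loose black plastic knob, 45 mm high, about 60 g, standing on the bar, bore down. Round hub 41 mm diameter, up to 19 mm height; on it an upright wing (grip bar) 38 mm long along x, 12 mm thick along y, from 19 to 45 mm height; a pointer nose on the hub sticks out to 28 mm from the axis along +x. Origin: centre of the underside; z up.
- knob_mouth (a point): Centre of the mouth of the knob's bore, at the same point and with the same axes as the knob's origin. The bore is 15 mm deep and 22.2 mm in diameter, its key flat 4.6 mm from the axis on the +x (nose) side: the nose must point to the side of the stem's flat (enters freely within 7 degrees, not beyond 20). When home the bore's roof rests on the stem's top, so this point is 15 mm below it.
- leveller: Bystander: low round grounds leveller, 58 mm diameter, 28 mm high, steel below and dark wood above. Origin: centre of its underside.
- espresso_cup: Bystander: white espresso cup standing upright, 62 mm diameter, 56 mm high, handle on its +y side. Origin: centre of its underside.
- shot_glass: Bystander: clear shot glass, 50 mm diameter, 60 mm high. Origin: centre of its underside.
- tamper: Bystander: dark steel tamper standing on its 56 mm foot, 78 mm high. Origin: centre of its underside.
- saucer: Bystander: white saucer, 116 mm diameter, 18 mm high. Origin: centre of its underside.
Mind the look-alikes: they are no part of the job. Several things have the shape of the knob; the one meant has the colours described above.

How it is judged:
On the way, in this order (a step that is already met when the one before it is completed fails the run):
1. the cup stands mouth down on the drip tray, let go (x of cup in the frame of tray between -0.062 and 0.062 m and y of cup in the frame of tray between -0.062 and 0.062 m and height (world z) of cup below 0.013 m and angle between cup's own z axis and vertical below 0.1 rad and contact force between cup and the arm below 0.3 N and contact force between cup and the fingers below 0.3 N and linear speed of cup below 0.02 m/s), for 0.2 s.
2. the knob is on the stem, keyed and fully home (horizontal distance between knob and stem_top below 0.005 m and z of knob in the frame of stem_top below -0.013 m and angle between the x axis of knob and the x axis of stem_top, either way round below 0.35 rad and angle between knob's own z axis and vertical below 0.12 rad), for 0.1 s.
At the end, for the whole second after the job is handed in: Cup mouth down on the tray, released, centre within 62 mm of the tray's along each side; knob home on the stem (within 2 mm in depth, 5 mm sideways, 0.35 rad) and still pressed by the robot, stem down at least 4.5 of 6 mm; bystanders within 30 mm of their starts (all of step 1 and all of step 2 and value of joint stem above 0.0045 m and (contact force between knob and the fingers above 1.5 N or contact force between knob and the arm above 1.5 N) and distance of each of leveller, espresso_cup, shot_glass, tamper, saucer from where it was at the start of the episode below 0.03 m); the arm keeps its last pose, push and grip.
It fails at once if the cup is tipped over (angle between cup's own z axis and vertical above 0.8 rad).
It fails at once if a bystander is pushed away by more than 30 mm or knocked over (distance of any of leveller, espresso_cup, shot_glass, tamper, saucer from where it was at the start of the episode above 0.03 m or angle between any of leveller, espresso_cup, shot_glass, tamper, saucer's own z axis and vertical above 0.5 rad).
It also fails if it takes over 58 s, if anything falls off the work surface, if the arm or the gripper's body presses on something with over 40 N, if the wrist force passes 120 N, or if a joint passes its speed limit or range.

### The arm

A 7-joint arm with a two-finger parallel gripper is mounted at the origin on the work surface. World frame = base frame: x ahead of the robot, y to its left, z up, the work surface at z = 0. Lengths are in m, angles in rad, forces in N, time in s.
With the tool pointing down it reaches from about 0.35 to 0.9 m from the base axis. Payload 7.2 kg.
Tool frame: the origin (TCP) lies on the centre line of the jaws, within the pads' length; the fingertips stand 25 mm ahead of it and the grasp point (between the pads) lies 6 mm ahead of it (arm.nose_length is the distance from the TCP to the fingertips, in m); z points along the fingers, y is the direction in which the jaws open and shut (so a half turn about z gives the same grasp; the last joint's range is limited). The gripper opens to 88 mm and grips with 3 to 60 N. Pads are 20 mm wide; open, the fingers measure 115 mm over their backs; the gripper's body (75 mm by 178 mm) begins 61 mm behind the grasp point.
Start: joints at [1.145, 0.411, -0.013, 1.596, 0.006, 1.134, -0.082], TCP at [0.219, -0.585, 0.248] pointing down, gripper open.
Joint ranges: [-2.95, 2.95], [-0.29, 1.99], [-1.47, 1.44], [0.14, 2.54], [-1.03, 4.17], [0.13, 1.85], [-2.86, 2.86]. Speed limits (rad/s): [2.39, 2.39, 3.01, 3.01, 3.14, 3.14, 3.14].

### API

Orientations are given as a 3x3 rotation matrix whose columns are the frame's x, y, z axes.
In Python, from workcell import telemetry, viewer, order, arm gives the robot as it stands. The module is installed in compiled form; this text tells all that it offers.
- The arm moves only by the tool drive_tool, never from a script. Its argument "targets" is a list that holds one entry, the list of rows, each a list of 5 numbers: the closure, from 0 (fully open) to 1 (shut), then the shift along the world's x, y, z in m, then the turn about the world's z in rad. In form: [[[jaw, x, y, z, twist], ...]]. A call has 1 to 5 rows; each row is the pose to reach, as a shift and turn from the pose commanded when the call began; what a row does not reach only later rows make up. A row lasts 1/12 s, in which the tool goes at most 41.7 mm and 7.16 degrees, less where a joint would pass 70% of its speed; a pose out of reach is approached as far as the arm can. A call with a gripper value outside its range is refused whole. The fingers move at their own pace and stop on an object; the grip force is fixed at half the most. Time passes only in rows, so rows that repeat a pose let the fingers close. It gives the time, the measured TCP pose, the force and the opening at its end, in the units of the state.
- telemetry.get_obs(): the state, without advancing time (a new reading comes with each control period).
- viewer.grab_frame(name): name is "scene" or "top"; returns the picture (480x640x3 uint8, red, green, blue); there is no depth.
- viewer.camera_info(name): a dict with "mtx" (3x3 intrinsics, pixels), "eye" and "attitude" of the camera in the world. Camera axes: x right, y down, z forward; pixel columns grow to the right and rows downward; lengths in m; the calibration is good to about 2 mm. A picture is of the moment at which its call begins. camera_info takes no time and is no camera call.
- order.finish_job(): hands the job in, once; it reports no verdict.
The state is a dict: "t": time; "joints": joint angles; "qd": joint speeds; "joint_efforts": joint torques, N m; "eef_pos": TCP position; "ee_rot": TCP orientation; "force": force on the tool from outside, world axes, zero at the start; "moment": the same for the moment, N m; "grip_width": finger opening in m.
Only numpy, scipy, OpenCV 4.12 (cv2) and the standard library are available. Lean on these libraries where they do the work, as an engineer would, in place of code of your own. Each camera call takes 0.05 s, during which the arm holds its last target.

## Working session

There is one attempt and no reset: what is moved stays moved. The work goes in short steps, Python scripts to look and compute and a tool call to move; the robot and the scene stay as the last step left them, time stands still between calls to the robot, and variables do not carry over. Pictures are saved under pics/ and viewed, and the job is handed in when it is done.

Besides the shell and the picture viewer there is one more tool, called after "Call:" by a JSON object that holds its "method" and its "body". drive_tool: Moves the arm, as the interface text tells. Its arguments: {"type":"object","properties":{"targets":{"type":"array","items":{"type":"array","items":{"type":"array","items":{"type":"number"}}}}},"required":["targets"]}

```bash
mkdir -p pics; python3 - <<'E'
from workcell import telemetry, viewer, order, arm
import cv2
for n in("scene","top"):
    im=viewer.grab_frame(n); cv2.imwrite(f"pics/{n}0.png",im[:,:,::-1]); i=viewer.camera_info(n); print(n,i)
o=telemetry.get_obs(); print({k:o[k] for k in("t","eef_pos","ee_rot","force","grip_width")})
E
```

```text
scene {'mtx': array([[620.29529486,   0.        , 327.08852842],
       [  0.        , 620.29529486, 235.60115539],
       [  0.        ,   0.        ,   1.        ]]), 'eye': array([1.35232207, 1.29333227, 1.1088317 ]), 'attitude': array([[-0.84619733,  0.31330878, -0.43103095],
       [ 0.53260099,  0.47160058, -0.70280088],
       [-0.01691924, -0.82427575, -0.56593572]])}
top {'mtx': array([[601.45143078,   0.        , 327.09937522],
       [  0.        , 601.45143078, 234.62534963],
       [  0.        ,   0.        ,   1.        ]]), 'eye': array([0.41557548, 0.01420832, 1.46862047]), 'attitude': array([[-0.02400603, -0.99598282,  0.08626666],
       [-0.99970357,  0.02356576, -0.00611856],
       [ 0.00406104, -0.08638797, -0.99625329]])}
{'t': 0.1, 'eef_pos': array([ 0.21872434, -0.58504794,  0.24691647]), 'ee_rot': array([[ 9.36664711e-01,  3.50226919e-01, -5.69430441e-04],
       [ 3.50227371e-01, -9.36663837e-01,  1.28252593e-03],
       [-8.41897991e-05, -1.40072690e-03, -9.99999015e-01]]), 'force': array([-0.48220328,  0.49183589, -0.57662706]), 'grip_width': 0.08804668793992029}
```

View pics/scene0.png

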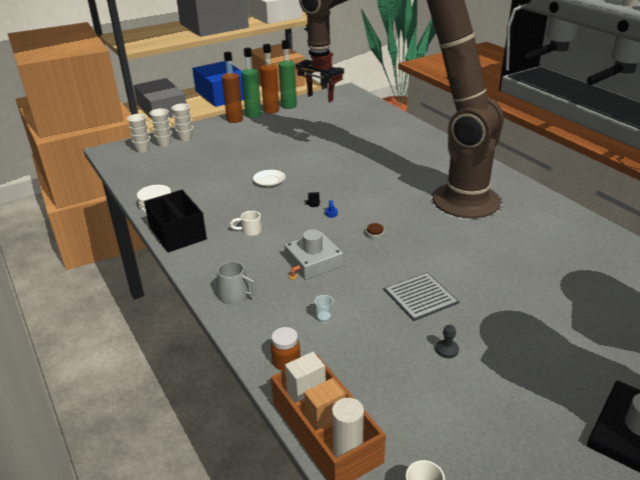

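View pics/top0.png

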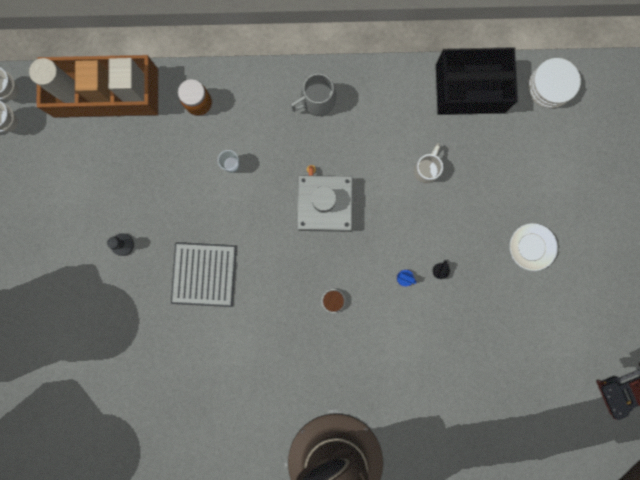

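The scene picture has the black knob at (313,200) and a blue knob-shaped one at (331,210). The top picture has the black knob at (442,270), the blue one at (405,278), the cup on the block at (324,199), the tray at (204,274), the tamper at (121,244) and the leveller at (333,300). The knob could be confused with the blue knob (405,278), the tamper (121,244) or the leveller (333,300). I choose the black one at (442,270) and will check it in a crop.

```bash
cat > h.py <<'E'
import numpy as np,cv2
from workcell import telemetry, viewer
def ray(n,u,v,z):
    i=viewer.camera_info(n);d=i["attitude"]@np.linalg.inv(i["mtx"])@[u,v,1.];e=i["eye"]
    return e+d*(z-e[2])/d[2]
def proj(n,P):
    i=viewer.camera_info(n);c=(np.atleast_2d(P)-i["eye"])@i["attitude"];p=c@i["mtx"].T
    return p[:,:2]/p[:,2:]
def crop(im,x,y,w,h,s):
    return cv2.resize(im[y:y+h,x:x+w],None,fx=s,fy=s,interpolation=cv2.INTER_CUBIC)
E
python3 - <<'E'
from h import *
t=cv2.imread("pics/top0.png");s=cv2.imread("pics/scene0.png")
a=crop(t,390,245,80,50,8);b=crop(s,295,185,50,38,12)
cv2.imwrite("pics/c1.png",a);cv2.imwrite("pics/c2.png",b)
cv2.imwrite("pics/c3.png",crop(t,285,155,80,60,10)[:600,:800])
cv2.imwrite("pics/c4.png",crop(t,285,165,80,75,8))
cv2.imwrite("pics/c5.png",crop(t,160,230,90,85,7))
cv2.imwrite("pics/c6.png",crop(s,280,220,70,60,10))
E
```

```text
(no output)
```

View pics/c1.png

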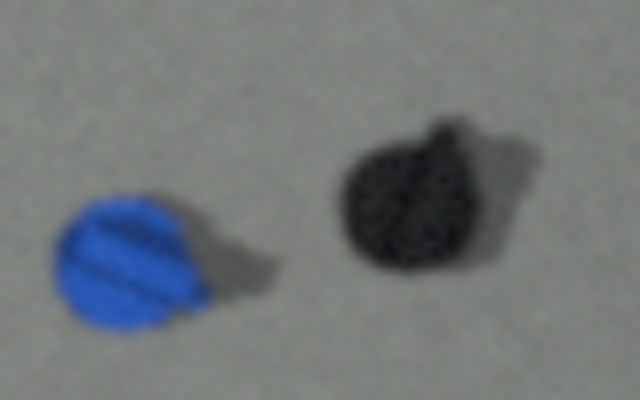

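View pics/c2.png

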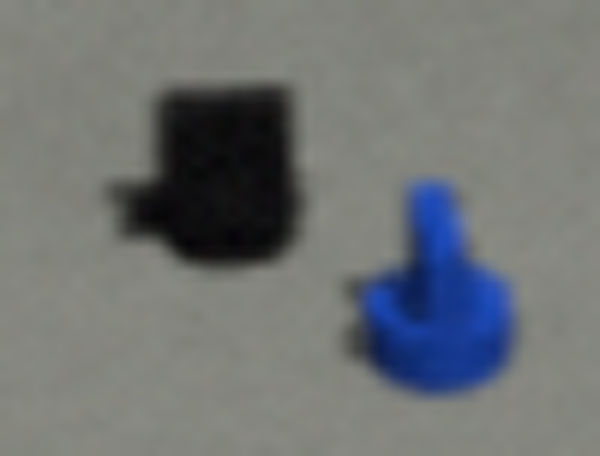

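View pics/c4.png

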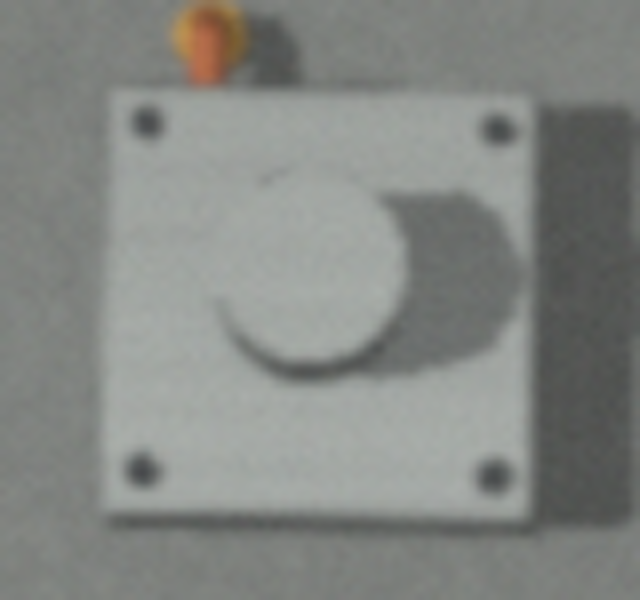

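View pics/c6.png

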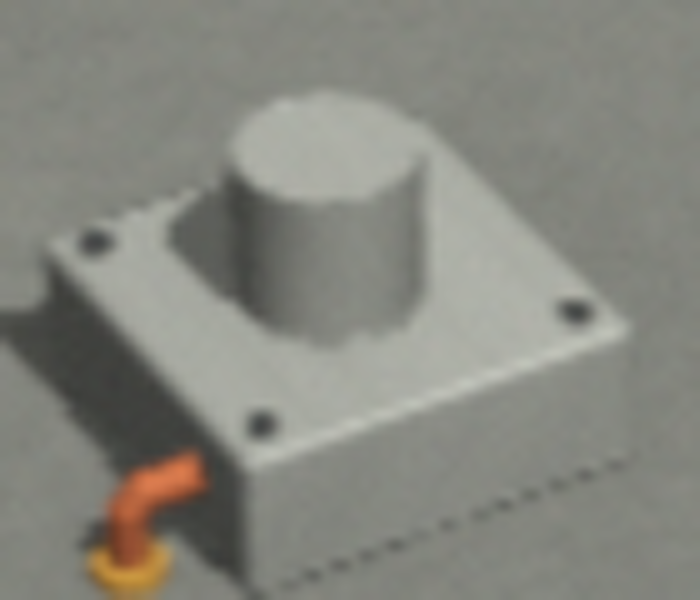

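View pics/c5.png

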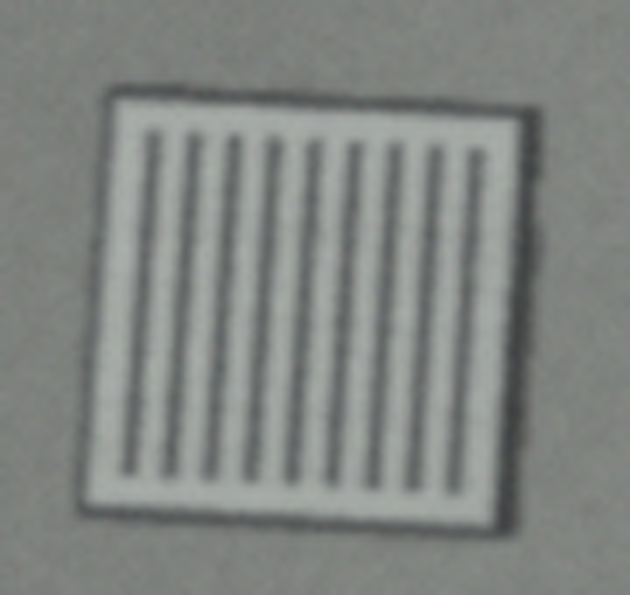

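```bash
python3 - <<'E'
from h import *
f=lambda x,y,s,ox,oy:((x+.5)/s-.5+ox,(y+.5)/s-.5+oy)
c=lambda x,y:f(x,y,8,285,165)
print("cup",ray("top",*c(311,267),.1))
B=np.array([ray("top",*c(*p),.05) for p in((108,90),(535,95),(530,517),(103,512))]);print("block",B.mean(0),np.linalg.norm(np.diff(B,axis=0),axis=1),B)
T=np.array([ray("top",*f(*p,7,160,230),.008) for p in((110,95),(525,112),(498,530),(82,512))]);print("tray",T.mean(0),T)
cs=lambda x,y:f(x,y,10,280,220)
print("cup scene top",ray("scene",*cs(330,147),.1))
Bs=np.array([ray("scene",*cs(*p),.05) for p in((45,248),(250,467),(630,328))]);print(Bs,(Bs[0]+Bs[2])/2)
# knob: fit silhouette in both views
t=cv2.imread("pics/top0.png");s=cv2.imread("pics/scene0.png")
masks={}
for n,im,r in(("top",t,(425,252,460,290)),("scene",s,(300,185,325,212))):
    m=np.zeros((480,640),np.uint8);x0,y0,x1,y1=r
    m[y0:y1,x0:x1]=(im[y0:y1,x0:x1].max(2)<62);masks[n]=m;ys,xs=np.nonzero(m);print(n,len(xs),xs.mean(),ys.mean())
from scipy.optimize import minimize
th=np.linspace(0,2*np.pi,60)
hub=[(.0205*np.cos(a),.0205*np.sin(a),z) for a in th for z in(0,.019)]
wing=[(x,y,z) for x in(-.019,.019) for y in(-.006,.006) for z in(.019,.045)]
nose=[(x,y,z) for x in(.015,.028) for y in(-.003,.003) for z in(.004,.014)]
K=16
def sil(n,p):
    m=np.zeros((480*0+1,1));out=None
    R=np.array([[np.cos(p[2]),-np.sin(p[2])],[np.sin(p[2]),np.cos(p[2])]])
    o=np.array((425,250) if n=="top" else (297,183));out=np.zeros((44*8,44*8),np.uint8)
    for g in(hub,wing,nose):
        g=np.array(g).copy();g[:,:2]=g[:,:2]@R.T+p[:2]
        q=((proj(n,g)-o+.5)*8).astype(np.float32)
        cv2.fillConvexPoly(out,np.round(cv2.convexHull(q)*16).astype(np.int32),1,shift=4)
    return cv2.resize(out.astype(np.float32),(44,44),interpolation=cv2.INTER_AREA),o
def cost(p,ret=False):
    e=0
    for n in("top","scene"):
        if n not in use: continue
        a,o=sil(n,p);b=masks[n][o[1]:o[1]+44,o[0]:o[0]+44].astype(np.float32);e+=((a-b)**2).sum()
    return e
x0=ray("top",441,270,.02)[:2]
for use in(("top","scene"),("top",),("scene",)):
    best=min((minimize(cost,[*x0,a],method="Nelder-Mead",options=dict(initial_simplex=[[*x0,a],[x0[0]+.004,x0[1],a],[x0[0],x0[1]+.004,a],[*x0,a+.3]])) for a in np.linspace(-3,3,10)),key=lambda r:r.fun)
    print(use,best.x,best.fun,x0)
E
```

```text
cup [0.61881821 0.01217895 0.1       ]
block [0.61548145 0.00996691 0.05      ] [0.12744721 0.12655209 0.12647664] [[ 0.68094554  0.07141358  0.05      ]
 [ 0.67647203 -0.05595509  0.05      ]
 [ 0.55001721 -0.05099418  0.05      ]
 [ 0.55449104  0.07540331  0.05      ]]
tray [0.4533508  0.30806824 0.008     ] [[0.52999866 0.37486833 0.008     ]
 [0.52065973 0.23087047 0.008     ]
 [0.37656374 0.24171174 0.008     ]
 [0.38618105 0.38482243 0.008     ]]
cup scene top [0.61525345 0.0114775  0.1       ]
[[ 0.67648594 -0.05338802  0.05      ]
 [ 0.68002887  0.07236429  0.05      ]
 [ 0.55423552  0.07588225  0.05      ]] [0.61536073 0.01124711 0.05      ]
top 226 441.353982300885 270.0
scene 162 312.8395061728395 199.4506172839506Traceback (most recent call last):
  File "<stdin>", line 39, in <module>
  File "<stdin>", line 39, in <genexpr>
    res = _minimize_neldermead(fun, x0, args, callback, bounds=bounds,
                               **options)
    fxr = func(xr)
    fx = function(np.copy(x), *(wrapper_args + args))
  File "<stdin>", line 35, in cost
  File "<stdin>", line 28, in sil
  File "h.py", line 7, in proj
    i=viewer.camera_info(n);c=(np.atleast_2d(P)-i["eye"])@i["attitude"];p=c@i["mtx"].T
ValueError: time passes only in moves, steps and waits
```

```bash
python3 - <<'E'
from workcell import viewer
import pickle
pickle.dump({n:viewer.camera_info(n) for n in("top","scene")},open("cam.pkl","wb"))
E
sed -i 's/^import numpy as np,cv2/import numpy as np,cv2,pickle\nCAM=pickle.load(open("cam.pkl","rb"))/; s/viewer.camera_info(n)/CAM[n]/' h.py
cat > knob.py <<'E'
from h import *
from scipy.optimize import minimize
th=np.linspace(0,2*np.pi,60)
hub=[(.0205*np.cos(a),.0205*np.sin(a),z) for a in th for z in(0,.019)]
wing=[(x,y,z) for x in(-.019,.019) for y in(-.006,.006) for z in(.019,.045)]
nose=[(x,y,z) for x in(.015,.028) for y in(-.003,.003) for z in(.004,.014)]
t=cv2.imread("pics/top0.png");s=cv2.imread("pics/scene0.png")
masks={}
for n,im,r in(("top",t,(425,252,460,290)),("scene",s,(300,185,325,212))):
    m=np.zeros((480,640),np.uint8);x0,y0,x1,y1=r
    m[y0:y1,x0:x1]=(im[y0:y1,x0:x1].max(2)<68);masks[n]=m
def sil(n,p):
    R=np.array([[np.cos(p[2]),-np.sin(p[2])],[np.sin(p[2]),np.cos(p[2])]])
    o=np.array((425,250) if n=="top" else (297,183));out=np.zeros((352,352),np.uint8)
    for g in(hub,wing,nose):
        g=np.array(g);g[:,:2]=g[:,:2]@R.T+p[:2]
        q=((proj(n,g)-o+.5)*8).astype(np.float32)
        cv2.fillConvexPoly(out,np.round(cv2.convexHull(q)*16).astype(np.int32),1,shift=4)
    return cv2.resize(out.astype(np.float32),(44,44),interpolation=cv2.INTER_AREA),o
def cost(p):
    e=0
    for n in use:
        a,o=sil(n,p);b=masks[n][o[1]:o[1]+44,o[0]:o[0]+44].astype(np.float32);e+=((a-b)**2).sum()
    return e
x0=ray("top",441,270,.02)[:2]
for use in(("top","scene"),("top",),("scene",)):
    best=min((minimize(cost,[*x0,a],method="Nelder-Mead",options=dict(initial_simplex=[[*x0,a],[x0[0]+.004,x0[1],a],[x0[0],x0[1]+.004,a],[*x0,a+.3]])) for a in np.linspace(-3,3,10)),key=lambda r:r.fun)
    print(use,best.x,best.fun)
E
python3 knob.py
```

```text
('top', 'scene') [ 0.44779218 -0.26899606 -0.50578107] 39.010009765625
('top',) [ 0.44855938 -0.26903796 -0.44850855] 20.10693359375
('scene',) [ 0.44550993 -0.27193133 -0.49031609] 12.7607421875
```

The crops confirm the black knob: hub centre at (441,270) in the top view, nose pointing up and to the right. Its fitted pose is about (0.4475, −0.2695) with yaw about −0.48. The cup is at about (0.617, 0.012), the block at (0.6155, 0.0105) and the tray at (0.453, 0.308). I'll move to the cup now.

Call:
{"method": "drive_tool", "body": {"targets": [[[0,0.022,0.033,0,0],[0,0.044,0.066,0,0],[0,0.066,0.1,0,0],[0,0.088,0.133,0,0],[0,0.11,0.166,0,0]]]}}

```text
t: 0.52
eef_pos: [0.3294, -0.4176, 0.2474]
ee_rot: [[0.937, 0.35, -0.0], [0.35, -0.937, 0.0], [-0.0, -0.0, -1.0]]
force: [0.5, -0.5, 1.0]
grip_width: 0.0875
```

Call:
{"method": "drive_tool", "body": {"targets": [[[0,0.022,0.033,0,0],[0,0.044,0.066,0,0],[0,0.066,0.1,0,0],[0,0.088,0.133,0,0],[0,0.11,0.166,0,0]]]}}

```text
t: 0.93
eef_pos: [0.4394, -0.2516, 0.2476]
ee_rot: [[0.937, 0.35, -0.0], [0.35, -0.937, -0.0], [-0.0, -0.0, -1.0]]
force: [1.2, -0.4, 0.1]
grip_width: 0.0874
```

Call:
{"method": "drive_tool", "body": {"targets": [[[0,0.022,0.033,0,0],[0,0.044,0.066,0,0],[0,0.066,0.1,0,0],[0,0.088,0.133,0,0],[0,0.11,0.166,0,0]]]}}

```text
t: 1.35
eef_pos: [0.5494, -0.0856, 0.2475]
ee_rot: [[0.937, 0.35, -0.0], [0.35, -0.937, -0.0], [-0.0, -0.0, -1.0]]
force: [1.5, -0.9, -0.5]
grip_width: 0.0879
```

Call:
{"method": "drive_tool", "body": {"targets": [[[0,0.022,0.032,-0.01,0],[0,0.045,0.065,-0.02,0],[0,0.067,0.0975,-0.04,0],[0,0.0675,0.0975,-0.08,0],[0,0.0675,0.0975,-0.1,0]]]}}

```text
t: 1.77
eef_pos: [0.6156, 0.0137, 0.1436]
ee_rot: [[0.935, 0.355, -0.003], [0.355, -0.935, 0.001], [-0.003, -0.003, -1.0]]
force: [-1.2, -0.8, -0.3]
grip_width: 0.0877
```

```bash
python3 - <<'E'
from h import *
im=viewer.grab_frame("scene")[:,:,::-1];cv2.imwrite("pics/a1.png",crop(im,250,180,110,100,6))
print(telemetry.get_obs()["joints"])
E
```

```text
[ 0.13720049  0.5264609  -0.32473234  1.7107039   0.19705195  0.94620755
 -1.47386161]
```

View pics/a1.png

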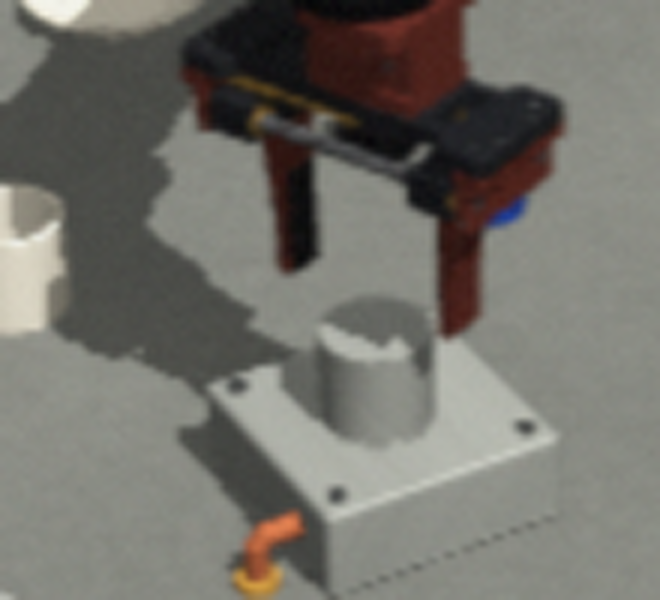

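The fingers straddle the cup, which is at about (378,370) in the crop, with clearance on both sides. I'll descend and grip.

Call:
{"method": "drive_tool", "body": {"targets": [[[0,0,0,-0.035,0],[0,0,0,-0.061,0],[0,0,0,-0.061,0],[0.3,0,0,-0.061,0],[0.5,0,0,-0.061,0]]]}}

```text
t: 2.23
eef_pos: [0.6173, 0.0099, 0.0885]
ee_rot: [[0.937, 0.35, 0.002], [0.35, -0.937, 0.0], [0.002, 0.001, -1.0]]
force: [-0.7, 0.4, 0.6]
grip_width: 0.0777
```

Call:
{"method": "drive_tool", "body": {"targets": [[[1,0,0,0,0],[1,0,0,0,0],[1,0,0,0,0],[1,0,0,0,0],[1,0,0,0,0]]]}}

```text
t: 2.65
eef_pos: [0.617, 0.0104, 0.0881]
ee_rot: [[0.937, 0.35, 0.002], [0.35, -0.937, 0.0], [0.002, 0.0, -1.0]]
force: [-1.2, 0.2, 6.0]
grip_width: 0.0557
```

Call:
{"method": "drive_tool", "body": {"targets": [[[1,0,0,0.01,0],[1,0,0,0.03,0],[1,0,0,0.06,0],[1,0,0,0.095,0],[1,0,0,0.1,0]]]}}

```text
t: 3.07
eef_pos: [0.619, 0.0104, 0.1933]
ee_rot: [[0.937, 0.35, 0.008], [0.35, -0.937, 0.0], [0.008, 0.003, -1.0]]
force: [0.8, 0.3, -0.6]
grip_width: 0.0556
```

```bash
python3 - <<'E'
from h import *
im=viewer.grab_frame("scene")[:,:,::-1];cv2.imwrite("pics/a2.png",crop(im,260,160,100,100,6))
E
```

```text
(no output)
```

View pics/a2.png

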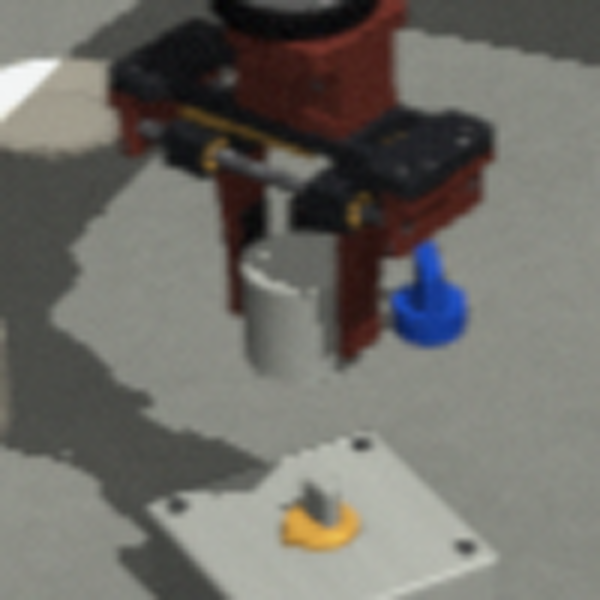

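The cup is held clear of the stem, with its bottom at about (290,375). The bare stem shows at (322,500) and its brass tab is on the left at (290,540). I'll carry the cup to the tray.

Call:
{"method": "drive_tool", "body": {"targets": [[[1,-0.018,0.033,0,0],[1,-0.036,0.066,0,0],[1,-0.054,0.099,0,0],[1,-0.072,0.132,0,0],[1,-0.09,0.165,0,0]]]}}

```text
t: 3.53
eef_pos: [0.5248, 0.1759, 0.186]
ee_rot: [[0.937, 0.35, -0.001], [0.35, -0.937, -0.001], [-0.001, 0.0, -1.0]]
force: [0.5, 0.7, -2.1]
grip_width: 0.0554
```

Call:
{"method": "drive_tool", "body": {"targets": [[[1,-0.018,0.033,0,0],[1,-0.036,0.066,-0.01,0],[1,-0.054,0.099,-0.02,0],[1,-0.072,0.131,-0.03,0],[1,-0.075,0.133,-0.06,0]]]}}

```text
t: 3.95
eef_pos: [0.4483, 0.3165, 0.129]
ee_rot: [[0.934, 0.358, 0.003], [0.358, -0.934, 0.007], [0.005, -0.006, -1.0]]
force: [0.4, 0.7, -0.6]
grip_width: 0.0553
```

```bash
python3 - <<'E'
from h import *
im=viewer.grab_frame("top")[:,:,::-1];cv2.imwrite("pics/a3.png",crop(im,285,165,80,75,8));cv2.imwrite("pics/a4.png",crop(im,150,200,120,120,5))
im=viewer.grab_frame("scene")[:,:,::-1];cv2.imwrite("pics/a5.png",crop(im,350,200,130,130,4)); cv2.imwrite("pics/a6.png",crop(im,280,220,70,60,10))
E
```

```text
(no output)
```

View pics/a3.png

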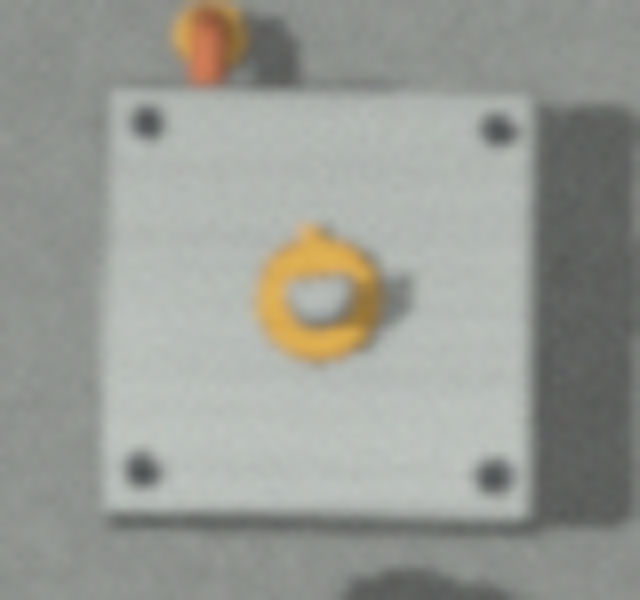

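View pics/a5.png

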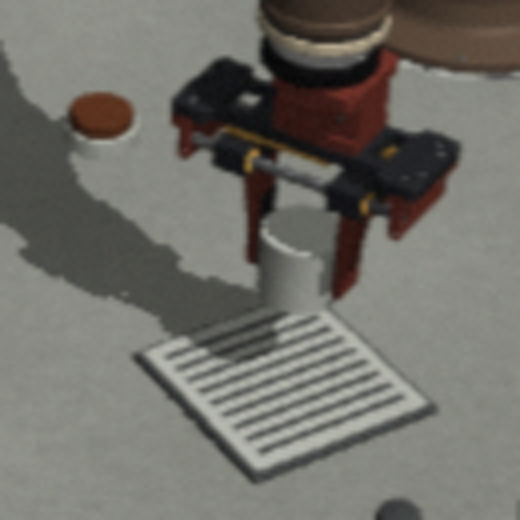

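View pics/a6.png

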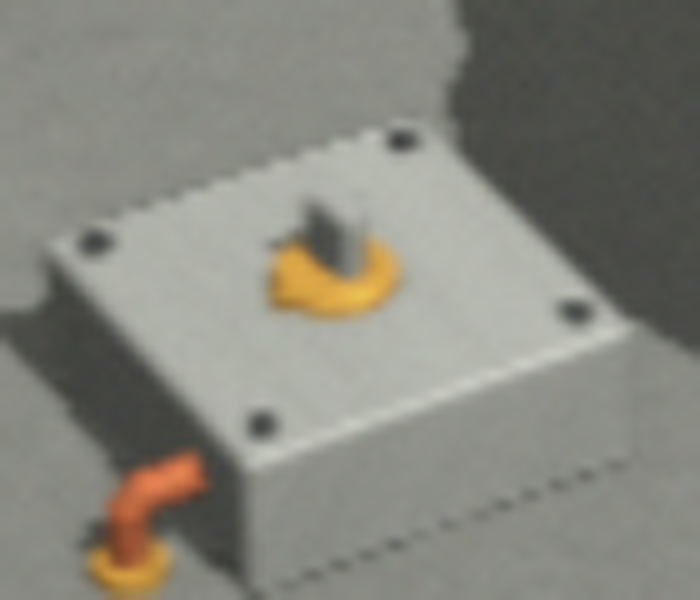

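The cup is above the tray (held at (297,260) in the scene crop, its shadow on the tray). The top crop shows the collar centre at (320,298) and the tab at (312,232), so the flat faces roughly +x. I'll lower the cup and compute the stem pose.

Call:
{"method": "drive_tool", "body": {"targets": [[[1,0,0,-0.03,0],[1,0,0,-0.058,0],[1,0,0,-0.07,0],[1,0,0,-0.076,0],[1,0,0,-0.079,0]]]}}

```text
t: 4.47
eef_pos: [0.4517, 0.3073, 0.0474]
ee_rot: [[0.937, 0.349, -0.001], [0.349, -0.937, -0.001], [-0.001, 0.001, -1.0]]
force: [-0.1, -0.6, -1.3]
grip_width: 0.0555
```

```bash
python3 - <<'E'
from h import *
f=lambda x,y,s,ox,oy:((x+.5)/s-.5+ox,(y+.5)/s-.5+oy)
c=lambda x,y:f(x,y,8,285,165)
C=ray("top",*c(320,298),.056);T=ray("top",*c(311.5,228),.055);print("collar",C,"tab",T,np.arctan2(T[1]-C[1],T[0]-C[0]))
a=ray("top",*c(290,275),.078);b=ray("top",*c(355,273),.078);d=a-b;print("flat edge",a,b,np.arctan2(-d[0],d[1]))
cs=lambda x,y:f(x,y,10,280,220)
C2=ray("scene",*cs(337,279),.056);T2=ray("scene",*cs(274,300),.055);print(C2,T2,np.arctan2(*(T2-C2)[1::-1]))
# colour segmentation of collar from raw crop
im=cv2.imread("pics/a3.png");h=cv2.cvtColor(im,cv2.COLOR_BGR2HSV);m=((h[:,:,1]>110)&(h[:,:,0]<30)).astype(np.uint8);m[:150]=0
cn=max(cv2.findContours(m,0,1)[0],key=cv2.contourArea);cn=cn[cn[:,0,1]>260];e=cv2.fitEllipse(cn);print(e);print(ray("top",*c(*e[0]),.056))
E
```

```text
collar [0.6160304  0.00966719 0.056     ] tab [0.63716936 0.01168979 0.055     ] 0.09539092302576284
flat edge [0.61987529 0.01832317 0.078     ] [ 0.62001986 -0.00063955  0.078     ] 0.007623455772172666
[0.61668852 0.01524526 0.056     ] [0.63671699 0.01288759 0.055     ] -0.1171763315909354
((319.0420837402344, 298.0465087890625), (116.9559555053711, 118.99506378173828), 8.554999351501465)
[0.61602316 0.00995106 0.056     ]
```

Call:
{"method": "drive_tool", "body": {"targets": [[[1,0,0,-0.0015,0],[1,0,0,-0.0025,0],[1,0,0,-0.0025,0]]]}}

```text
t: 4.72
eef_pos: [0.4521, 0.3084, 0.0462]
ee_rot: [[0.937, 0.35, 0.001], [0.35, -0.937, 0.001], [0.002, -0.0, -1.0]]
force: [-0.1, 0.7, -0.9]
grip_width: 0.0557
```

```bash
python3 - <<'E'
from h import *
# overlay of stem model on existing pictures a3 (top) and a6 (scene)
th=np.linspace(0,2*np.pi,80)
def model(x,y,yaw):
    R=np.array([[np.cos(yaw),-np.sin(yaw)],[np.sin(yaw),np.cos(yaw)]])
    L=[]
    L.append(([(.019*np.cos(a),.019*np.sin(a),.056) for a in th]))
    for z,r,f in((.056,.01,.0035),(.076,.01,.0035)):
        d=[(min(r*np.cos(a),f),r*np.sin(a),z) for a in th]
        L.append(d)
    L.append([(.0,0,.056),(.026,0,.056)])
    out=[]
    for g in L:
        g=np.array(g);g[:,:2]=g[:,:2]@R.T+[x,y];out.append(g)
    return out
for k,yaw in enumerate((-.05,.04,.13)):
  ims=[]
  for n,fn,s,o in(("top","a3",8,(285,165)),("scene","a6",10,(280,220))):
    im=cv2.imread(f"pics/{fn}.png")
    for g in model(.616,.0105,yaw):
        q=(proj(n,g)-o+.5)*s-.5
        cv2.polylines(im,[np.round(q*16).astype(np.int32)],False,(255,0,255),1,cv2.LINE_AA,4)
    ims.append(cv2.resize(im[150:400,200:450],(400,400),interpolation=cv2.INTER_CUBIC))
  cv2.imwrite(f"pics/ov{k}.png",np.hstack(ims))
E
```

```text
(no output)
```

View pics/ov1.png

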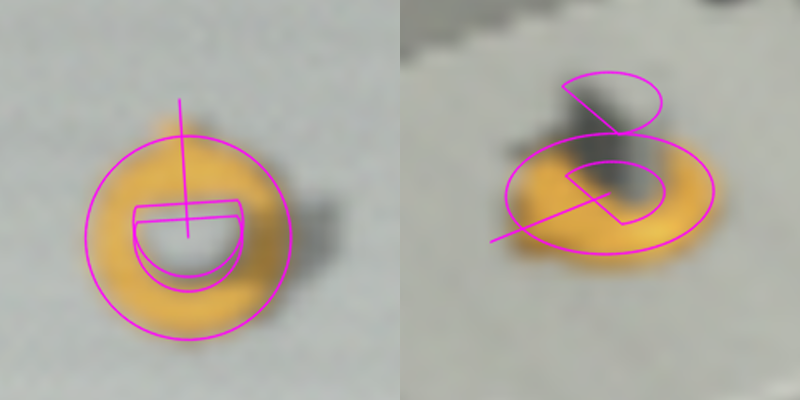

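```bash
python3 - <<'E'
from h import *
from scipy.optimize import least_squares
for n,fn,s,o in(("top","a3",8,(285,165)),("scene","a6",10,(280,220))):
    im=cv2.imread(f"pics/{fn}.png");h=cv2.cvtColor(im,cv2.COLOR_BGR2HSV)
    m=((h[:,:,1]>110)&(h[:,:,0]<30)).astype(np.uint8);m[:150]=0;m[420:]=0
    nn,l,st,_=cv2.connectedComponentsWithStats(m);m=(l==1+np.argmax(st[1:,4])).astype(np.uint8)
    cn=max(cv2.findContours(m,0,1)[0],key=cv2.contourArea)[:,0]
    P=np.array([ray(n,*((p+.5)/s-.5+o),.055)[:2] for p in cn.astype(float)])
    r=least_squares(lambda q:np.hypot(*(P-q[:2]).T)-q[2],[.616,.0105,.019],loss="soft_l1",f_scale=.0005)
    c=r.x[:2];d=P-c;rad=np.hypot(*d.T);k=rad>r.x[2]+.0015;a=np.arctan2(d[:,1],d[:,0])
    print(n,r.x,k.sum(),[ (round(x,2),round(y*1e3,1)) for x,y in zip(a[k],rad[k])][::4], np.average(a[k],weights=rad[k]-r.x[2]))
E
```

```text
top [0.61615556 0.00997363 0.01752907] 19 [(np.float64(0.13), np.float64(20.6)), (np.float64(0.19), np.float64(19.6)), (np.float64(-0.02), np.float64(19.2)), (np.float64(0.03), np.float64(20.1)), (np.float64(0.09), np.float64(20.5))] 0.09187596732463157
scene [0.61731257 0.01330189 0.01815243] 66 [(np.float64(-1.61), np.float64(21.4)), (np.float64(-1.56), np.float64(21.6)), (np.float64(-1.49), np.float64(21.5)), (np.float64(-1.41), np.float64(21.4)), (np.float64(-1.35), np.float64(20.7)), (np.float64(-1.25), np.float64(20.0)), (np.float64(0.05), np.float64(19.9)), (np.float64(0.15), np.float64(19.9)), (np.float64(3.04), np.float64(19.8)), (np.float64(-3.14), np.float64(20.3)), (np.float64(-3.03), np.float64(20.7)), (np.float64(-2.94), np.float64(20.9)), (np.float64(-2.86), np.float64(21.4)), (np.float64(-2.78), np.float64(21.4)), (np.float64(-2.72), np.float64(21.2)), (np.float64(-2.7), np.float64(19.7)), (np.float64(-1.63), np.float64(20.7))] -1.6308301880794354
```

Call:
{"method": "drive_tool", "body": {"targets": [[[0.6,0,0,0,0],[0.3,0,0,0,0],[0,0,0,0,0],[0,0,0,0,0],[0,0,0,0,0]]]}}

```text
t: 5.13
eef_pos: [0.4515, 0.3081, 0.0454]
ee_rot: [[0.937, 0.35, 0.0], [0.35, -0.937, 0.0], [0.0, -0.0, -1.0]]
force: [-0.1, -0.4, 0.3]
grip_width: 0.0777
```

The stem yaw is about +0.09 from the tab. I'll retreat upward and go to the knob, turning on the way.

Call:
{"method": "drive_tool", "body": {"targets": [[[0,0,0,0.02,0],[0,0,0,0.055,0],[0,0,0,0.09,0],[0,0,-0.02,0.12,0],[0,0,-0.055,0.13,0]]]}}

```text
t: 5.55
eef_pos: [0.4523, 0.2576, 0.1797]
ee_rot: [[0.935, 0.355, 0.005], [0.355, -0.935, 0.006], [0.007, -0.003, -1.0]]
force: [0.9, -0.0, 0.6]
grip_width: 0.0879
```

```bash
python3 - <<'E'
from h import *
im=viewer.grab_frame("scene")[:,:,::-1];cv2.imwrite("pics/b1.png",crop(im,350,200,130,130,4)); print(telemetry.get_obs()["eef_pos"])
E
```

```text
[0.45338325 0.24743282 0.17899254]
```

View pics/b1.png

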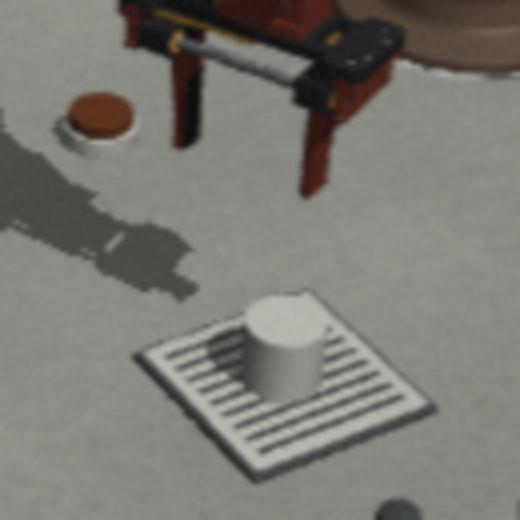

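The cup stands upright in the middle of the tray, at (287,350) in the crop. Next I go to the knob.

Call:
{"method": "drive_tool", "body": {"targets": [[[0,0,-0.04,0,-0.084],[0,0,-0.08,0,-0.168],[0,-0.001,-0.12,0,-0.252],[0,-0.001,-0.16,0,-0.336],[0,-0.002,-0.2,0,-0.42]]]}}

```text
t: 6.02
eef_pos: [0.449, 0.0511, 0.1752]
ee_rot: [[0.998, -0.066, 0.0], [-0.066, -0.998, -0.0], [0.0, 0.0, -1.0]]
force: [0.7, -0.1, 0.0]
grip_width: 0.0874
```

Call:
{"method": "drive_tool", "body": {"targets": [[[0,0,-0.04,0,-0.084],[0,0,-0.08,0,-0.168],[0,-0.001,-0.12,0,-0.252],[0,-0.001,-0.16,0,-0.336],[0,-0.002,-0.2,0,-0.418]]]}}

```text
t: 6.43
eef_pos: [0.4469, -0.1489, 0.1752]
ee_rot: [[0.885, -0.466, 0.0], [-0.466, -0.885, -0.0], [0.0, 0.0, -1.0]]
force: [0.7, 1.1, 0.5]
grip_width: 0.0877
```

Call:
{"method": "drive_tool", "body": {"targets": [[[0,0,-0.04,0,0],[0,-0.001,-0.08,0,0],[0,-0.001,-0.12,0,0],[0,-0.001,-0.121,-0.035,0],[0,-0.001,-0.121,-0.06,0]]]}}

```text
t: 6.85
eef_pos: [0.4459, -0.2713, 0.1143]
ee_rot: [[0.884, -0.467, 0.002], [-0.467, -0.884, -0.002], [0.002, 0.001, -1.0]]
force: [-0.2, 1.5, -0.6]
grip_width: 0.0875
```

```bash
python3 - <<'E'
from h import *
im=viewer.grab_frame("scene")[:,:,::-1];cv2.imwrite("pics/b2.png",crop(im,270,140,100,90,6)); o=telemetry.get_obs();print(o["eef_pos"],o["joints"],np.arctan2(o["ee_rot"][1,0],o["ee_rot"][0,0]))
E
```

```text
[ 0.44336827 -0.26812093  0.10955566] [ 0.47722947  0.404233   -0.03379536  1.98635306  0.01978294  0.75755056
 -1.62213552] -0.4830394013134484
```

View pics/b2.png

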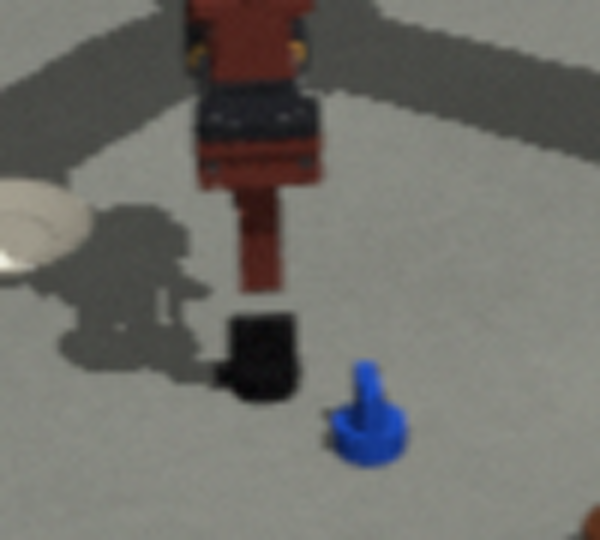

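The gripper is over the black knob (wing at (263,345) in the crop, fingers at (262,240)) and aligned with the wing. I'll descend and grip.

Call:
{"method": "drive_tool", "body": {"targets": [[[0,0.001,0,-0.03,0],[0,0.001,0,-0.055,0],[0,0.001,0,-0.068,0],[0,0.001,0,-0.068,0],[0.5,0.001,0,-0.068,0]]]}}

```text
t: 7.32
eef_pos: [0.4472, -0.2674, 0.0472]
ee_rot: [[0.887, -0.461, -0.001], [-0.461, -0.887, 0.001], [-0.002, 0.0, -1.0]]
force: [-0.4, -0.2, 1.0]
grip_width: 0.0836
```

Call:
{"method": "drive_tool", "body": {"targets": [[[0.6,0,0,0,0],[0.7,0,0,0,0],[0.8,0,0,0,0],[0.9,0,0,0,0],[1,0,0,0,0]]]}}

```text
t: 7.73
eef_pos: [0.4477, -0.2681, 0.0478]
ee_rot: [[0.887, -0.462, 0.001], [-0.462, -0.887, -0.001], [0.001, 0.0, -1.0]]
force: [-0.9, -0.4, 1.0]
grip_width: 0.0514
```

Call:
{"method": "drive_tool", "body": {"targets": [[[1,0,0,0,0],[1,0,0,0,0],[1,0,0,0,0],[1,0,0,0,0],[1,0,0,0,0]]]}}

```text
t: 8.15
eef_pos: [0.4473, -0.2679, 0.0471]
ee_rot: [[0.887, -0.462, -0.0], [-0.462, -0.887, 0.0], [-0.0, 0.0, -1.0]]
force: [-0.4, -0.0, 0.8]
grip_width: 0.0182
```

```bash
python3 - <<'E'
from h import *
im=viewer.grab_frame("scene")[:,:,::-1];cv2.imwrite("pics/b3.png",crop(im,270,140,100,90,6)); o=telemetry.get_obs();print(o["eef_pos"],o["force"],o["grip_width"],np.arctan2(o["ee_rot"][1,0],o["ee_rot"][0,0]))
E
```

```text
[ 0.44733193 -0.26789176  0.0470919 ] [ 0.27346334  0.21669667 -0.95792226] 0.014155076801548889 -0.4802289241197902
```

View pics/b3.png

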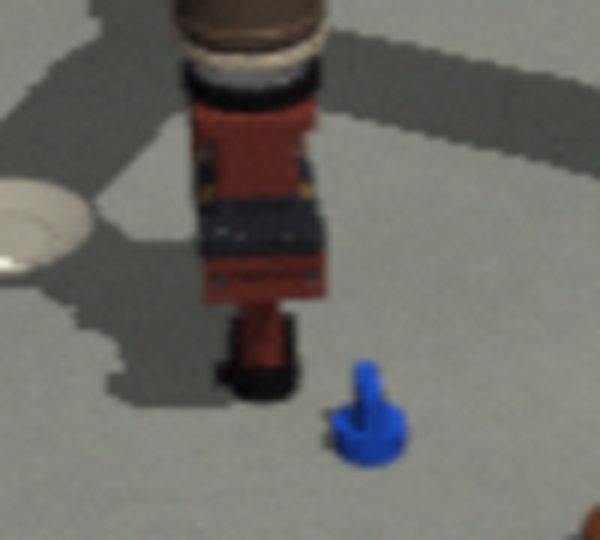

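Call:
{"method": "drive_tool", "body": {"targets": [[[1,0,0,0,0],[1,0,0,0,0],[1,0,0,0,0],[1,0,0,0,0]]]}}

```text
t: 8.53
eef_pos: [0.4473, -0.2679, 0.0471]
ee_rot: [[0.887, -0.462, -0.0], [-0.462, -0.887, 0.0], [-0.0, 0.0, -1.0]]
force: [-0.4, 0.1, -0.1]
grip_width: 0.012
```

Call:
{"method": "drive_tool", "body": {"targets": [[[1,0,0,0.015,0],[1,0,0,0.05,0],[1,0,0,0.085,0],[1,0,0,0.12,0],[1,0,0,0.12,0]]]}}

```text
t: 8.95
eef_pos: [0.4504, -0.2696, 0.1735]
ee_rot: [[0.887, -0.462, 0.009], [-0.462, -0.887, -0.004], [0.01, -0.0, -1.0]]
force: [1.5, -0.7, 0.3]
grip_width: 0.0119
```

```bash
python3 - <<'E'
from h import *
im=viewer.grab_frame("scene")[:,:,::-1];cv2.imwrite("pics/b4.png",crop(im,270,120,100,90,6)); o=telemetry.get_obs();print(o["eef_pos"],o["force"],o["grip_width"],np.arctan2(o["ee_rot"][1,0],o["ee_rot"][0,0]))
E
```

```text
[ 0.44931948 -0.26899385  0.17066232] [ 0.20791769 -0.65983057 -0.9340761 ] 0.011629739939114538 -0.48041392558528895
```

View pics/b4.png

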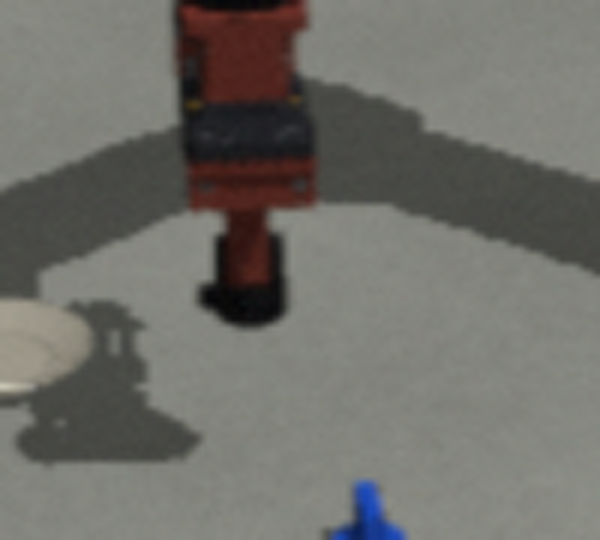

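The knob is held at 12 mm with its wing between the fingers, at (248,285) in the crop. I'll carry it over the stem and turn it by +0.57.

Call:
{"method": "drive_tool", "body": {"targets": [[[1,0.02,0.033,0,0.07],[1,0.04,0.066,0,0.14],[1,0.06,0.099,0,0.21],[1,0.08,0.132,0,0.28],[1,0.1,0.165,0,0.35]]]}}

```text
t: 9.42
eef_pos: [0.5473, -0.1012, 0.1658]
ee_rot: [[0.992, -0.127, -0.002], [-0.127, -0.992, 0.0], [-0.002, -0.0, -1.0]]
force: [0.2, 0.1, 0.3]
grip_width: 0.0117
```

Call:
{"method": "drive_tool", "body": {"targets": [[[1,0.02,0.033,0,0.07],[1,0.04,0.066,0,0.14],[1,0.06,0.099,0,0.2],[1,0.0685,0.1125,-0.01,0.22],[1,0.0685,0.1125,-0.02,0.22]]]}}

```text
t: 9.83
eef_pos: [0.617, 0.0152, 0.1455]
ee_rot: [[0.995, 0.097, 0.0], [0.097, -0.995, 0.003], [0.001, -0.003, -1.0]]
force: [-0.4, -0.1, -1.5]
grip_width: 0.0118
```

Call:
{"method": "drive_tool", "body": {"targets": [[[1,0,0,0,0],[1,0,0,0,0],[1,0,0,0,0],[1,0,0,0,0]]]}}

```text
t: 10.17
eef_pos: [0.6156, 0.0077, 0.1474]
ee_rot: [[0.996, 0.087, 0.0], [0.087, -0.996, -0.001], [0.0, 0.001, -1.0]]
force: [-0.3, -0.3, 0.3]
grip_width: 0.0113
```

```bash
python3 - <<'E'
from h import *
im=viewer.grab_frame("scene")[:,:,::-1];cv2.imwrite("pics/d1s.png",im);cv2.imwrite("pics/d1.png",crop(im,280,190,70,60,10)); o=telemetry.get_obs();print(o["eef_pos"],o["force"],o["grip_width"],np.arctan2(o["ee_rot"][1,0],o["ee_rot"][0,0]),o["joints"])
im=viewer.grab_frame("top")[:,:,::-1];cv2.imwrite("pics/d1t.png",im);cv2.imwrite("pics/d2.png",crop(im,285,165,80,75,8))
E
```

```text
[0.61577231 0.00798718 0.14764291] [-1.44044444 -0.45863212 -1.04458083] 0.011680515009806996 0.0874282722593422 [ 0.07572381  0.50592527 -0.23096914  1.71164462  0.13868054  0.93946162
 -1.69266119]
```

View pics/d1.png

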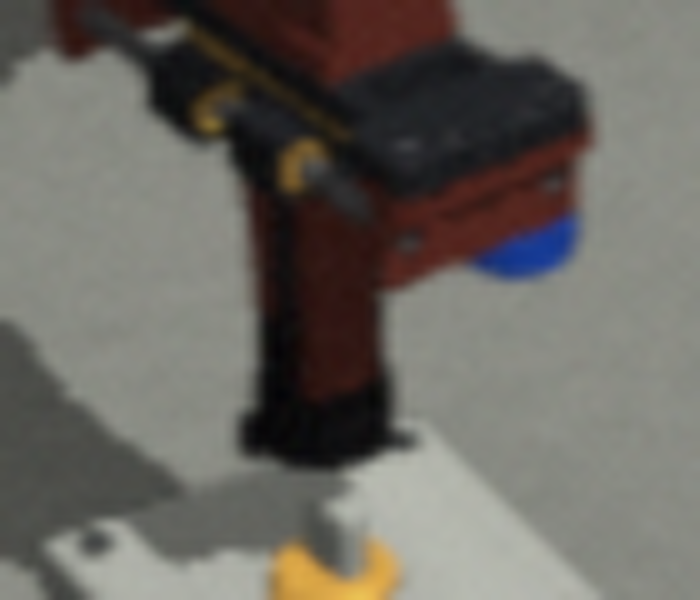

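View pics/d2.png

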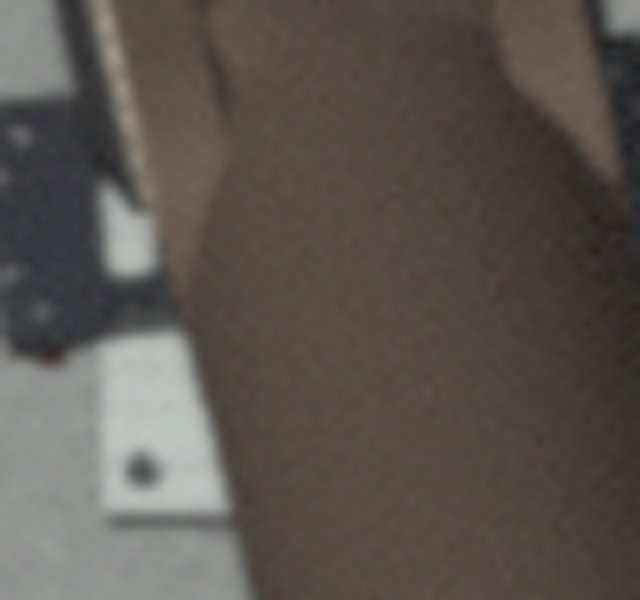

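```bash
cat > ov.py <<'E'
from h import *
th=np.linspace(0,2*np.pi,80)
def tr(g,x,y,z,yaw):
    R=np.array([[np.cos(yaw),-np.sin(yaw)],[np.sin(yaw),np.cos(yaw)]]);g=np.array(g,float).copy();g[:,:2]=g[:,:2]@R.T+[x,y];g[:,2]+=z;return g
def circ(r,z):return [(r*np.cos(a),r*np.sin(a),z) for a in th]
def stem(x,y,yaw=.09):
    return [tr(g,x,y,0,yaw) for g in [circ(.019,.056),circ(.019,.05)]+[[(min(r*np.cos(a),.0035),r*np.sin(a),z) for a in th] for z,r in((.056,.01),(.076,.01))]+[[(.0035,-.0094,.056),(.0035,-.0094,.076)],[(.0035,.0094,.056),(.0035,.0094,.076)]]]
def knob(x,y,z,yaw):
    w=[(.019,-.006,.019),(.019,.006,.019),(.019,.006,.045),(.019,-.006,.045),(.019,-.006,.019)]
    w2=[(-a,b,c) for a,b,c in w]
    n=[(.02,-.003,.005),(.028,-.003,.005),(.028,.003,.005),(.02,.003,.005)]
    return [tr(g,x,y,z,yaw) for g in(circ(.0205,0),circ(.0205,.019),w,w2,n)]
def draw(im,n,o,s,L,col):
    for g in L:
        q=(proj(n,g)-o+.5)*s-.5
        cv2.polylines(im,[np.round(q*16).astype(np.int32)],False,col,1,cv2.LINE_AA,4)
E
python3 - <<'E'
from ov import *
im=cv2.imread("pics/d1s.png");o=(295,205);c=crop(im,*o,45,45,12);L=c.copy()
c=np.clip(c.astype(int)*2,0,255).astype(np.uint8)
draw(c,"scene",o,12,stem(.616,.0105),(255,0,255))
draw(c,"scene",o,12,knob(.6158,.0080,.1005,.0874),(0,255,0))
cv2.imwrite("pics/d3.png",c)
E
```

```text
(no output)
```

View pics/d3.png

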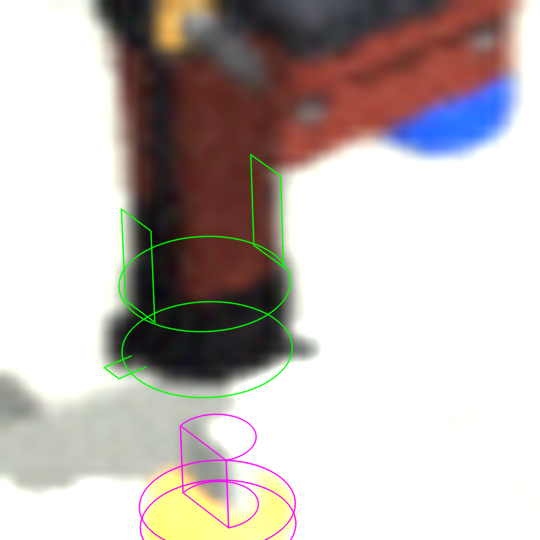

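```bash
python3 - <<'E'
from ov import *
def en(c): return (255*(c/255.)**.6).astype(np.uint8)
im=cv2.imread("pics/d1s.png");o=(300,222);c=en(crop(im,*o,34,40,14))
c0=c.copy()
draw(c,"scene",o,14,stem(.616,.0105),(255,0,255))
draw(c,"scene",o,14,knob(.6158,.0080,.1005,.0874),(0,255,0))
o2=(300,222);
cv2.imwrite("pics/d4.png",cv2.resize(np.hstack([c0,c]),None,fx=.83,fy=.83))
E
```

```text
(no output)
```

View pics/d4.png

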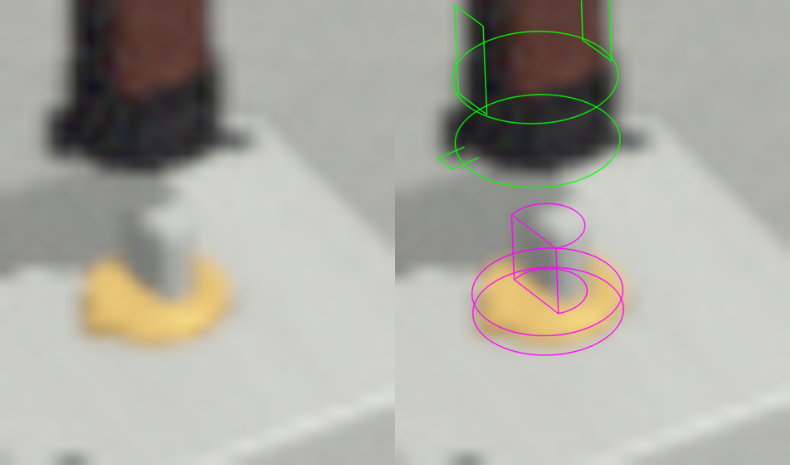

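Call:
{"method": "drive_tool", "body": {"targets": [[[1,0,0,-0.008,0],[1,0,0,-0.014,0],[1,0,0,-0.014,0],[1,0,0,-0.014,0],[1,0,0,-0.014,0]]]}}

```text
t: 10.68
eef_pos: [0.6158, 0.0096, 0.133]
ee_rot: [[0.996, 0.09, -0.0], [0.09, -0.996, 0.0], [-0.0, -0.0, -1.0]]
force: [0.3, 0.2, -0.2]
grip_width: 0.012
```

Call:
{"method": "drive_tool", "body": {"targets": [[[1,0,0,0,0],[1,0,0,0,0],[1,0,0,0,0],[1,0,0,0,0],[1,0,0,0,0]]]}}

```text
t: 11.1
eef_pos: [0.6159, 0.0096, 0.1332]
ee_rot: [[0.996, 0.09, 0.0], [0.09, -0.996, -0.0], [0.0, 0.0, -1.0]]
force: [-0.1, 0.4, -0.5]
grip_width: 0.0119
```

```bash
cat > fit.py <<'E'
from ov import *
import sys
from scipy.optimize import minimize
SC=10
def hullmask(n,groups,o,w,h):
    out=np.zeros((h*8,w*8),np.uint8)
    for g in groups:
        q=((proj(n,g)-o+.5)*8-.5).astype(np.float32)
        cv2.fillConvexPoly(out,np.round(cv2.convexHull(q)*16).astype(np.int32),1,shift=4)
    return cv2.GaussianBlur(cv2.resize(out.astype(np.float32),(w,h),interpolation=cv2.INTER_AREA),(3,3),.6)
def fit(obs,wt,gen,x0,o):
    h,w=obs.shape
    f=lambda p:(wt*(hullmask("scene",gen(p),o,w,h)-obs)**2).sum()
    S=np.vstack([x0]+[np.array(x0)+.004*np.eye(len(x0))[i] for i in range(len(x0))])
    r=minimize(f,x0,method="Nelder-Mead",options=dict(initial_simplex=S,xatol=1e-5,fatol=1e-4));return r.x,r.fun
def collar(p):
    tab=[(x,y,z) for x in(.015,.023) for y in(-.003,.003) for z in(.05,.056)]
    return [tr(circ(.019,.05)+circ(.019,.056),p[0],p[1],0,.09),tr(tab,p[0],p[1],0,.09)]
def fit_stem(im):
    o=(300,238);w,h=30,22
    c=im[o[1]:o[1]+h,o[0]:o[0]+w].astype(float);sat=c[:,:,2]-c[:,:,0]  # R-B
    sat=np.clip(sat/np.percentile(sat,97),0,1)
    # stem hides part of the collar: ignore pixels of the stem
    m=hullmask("scene",[np.vstack(stem(.617,.0125)[2:4])],o,w,h)<.02
    m=cv2.erode(m.astype(np.uint8),np.ones((3,3)))
    return fit(sat,m,collar,[.616,.0105],o)
def fit_knob(im,z,yaw,x0,mg=8):
    # lower part of the hub only
    pc=proj("scene",[[x0[0],x0[1],z+.009]])[0];o=(int(pc[0])-14,int(pc[1])-2-0);w,h=30,12
    c=im[o[1]:o[1]+h,o[0]:o[0]+w].astype(float).mean(2);d=np.clip((120-c)/(120-35),0,1)
    def g(p):
        nose=[(x,y,zz) for x in(.015,.028) for y in(-.003,.003) for zz in(.004,.015)]
        return [tr(circ(.0205,0)+circ(.0205,.045),p[0],p[1],z,yaw),tr(nose,p[0],p[1],z,yaw)]
    return fit(d,np.ones_like(d),g,x0,o)
E
python3 - <<'E'
from fit import *
im=viewer.grab_frame("scene")[:,:,::-1];cv2.imwrite("pics/e1s.png",im);o=telemetry.get_obs();yaw=np.arctan2(o["ee_rot"][1,0],o["ee_rot"][0,0]);p=o["eef_pos"];print(p,o["force"],yaw)
print("stem",fit_stem(im), fit_stem(cv2.imread("pics/d1s.png")))
print("knob",fit_knob(im,p[2]-.0471,yaw,list(p[:2])), fit_knob(cv2.imread("pics/d1s.png"),.1005,.0874,[.6158,.008]))
c=(255*(crop(im,295,210,45,50,12)/255.)**.6).astype(np.uint8);cv2.imwrite("pics/e1.png",c)
E
```

```text
[0.61591347 0.00956343 0.13321659] [-0.52155914  1.00851806 -0.87783039] 0.08975359691714968
stem (array([0.6124513 , 0.00739082]), np.float64(1.9754927822727528)) (array([0.61202477, 0.00736251]), np.float64(1.8339782277095056))
knob (array([0.6147793 , 0.00653299]), np.float64(8.79628612381054)) (array([0.61307049, 0.00422328]), np.float64(5.340311579764475))
```

View pics/e1.png

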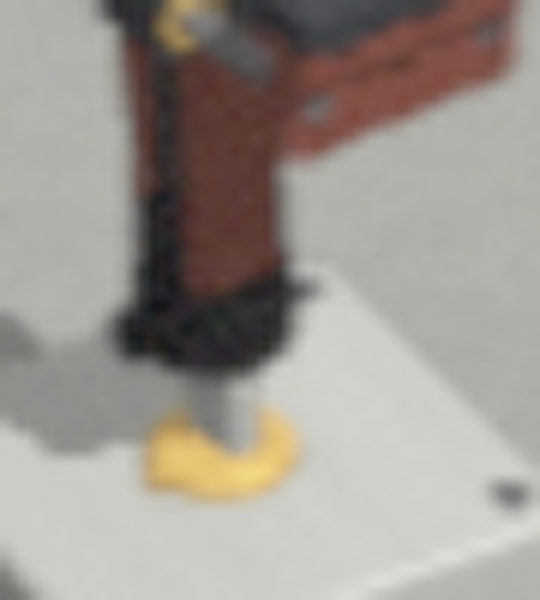

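The knob is about 8 mm above the stem: hub centre around (206,330) and collar centre around (223,455) in the crop. The scene-camera fits put the knob (+2.4, −0.9) mm from the stem. I'll correct for most of that and lower gently while watching the force.

Call:
{"method": "drive_tool", "body": {"targets": [[[1,-0.002,0.0007,0,0],[1,-0.002,0.0007,-0.003,0],[1,-0.002,0.0007,-0.006,0],[1,-0.002,0.0007,-0.009,0],[1,-0.002,0.0007,-0.01,0]]]}}

```text
t: 11.57
eef_pos: [0.6144, 0.0103, 0.123]
ee_rot: [[0.996, 0.09, 0.001], [0.09, -0.996, 0.0], [0.001, -0.0, -1.0]]
force: [1.1, 0.9, 2.9]
grip_width: 0.0117
```

Call:
{"method": "drive_tool", "body": {"targets": [[[1,0,0,-0.001,0],[1,0,0,-0.002,0],[1,0,0,-0.003,0],[1,0,0,-0.003,0]]]}}

```text
t: 11.9
eef_pos: [0.6146, 0.0104, 0.1203]
ee_rot: [[0.996, 0.09, 0.002], [0.09, -0.996, 0.0], [0.002, -0.0, -1.0]]
force: [4.1, 0.0, 1.1]
grip_width: 0.0124
```

Call:
{"method": "drive_tool", "body": {"targets": [[[1,0.001,0,0,0],[1,0.001,0,-0.001,0],[1,0.001,0,-0.003,0],[1,0.001,0,-0.003,0]]]}}

```text
t: 12.23
eef_pos: [0.6149, 0.0102, 0.1168]
ee_rot: [[0.996, 0.09, -0.0], [0.09, -0.996, -0.0], [-0.0, 0.0, -1.0]]
force: [3.1, 0.2, -0.5]
grip_width: 0.0117
```

```bash
python3 - <<'E'
from fit import *
im=viewer.grab_frame("scene")[:,:,::-1];o=telemetry.get_obs();print(o["eef_pos"],o["force"],o["moment"])
c=(255*(crop(im,295,210,45,50,12)/255.)**.6).astype(np.uint8);cv2.imwrite("pics/e2.png",c)
E
```

```text
[0.61485846 0.01027907 0.11683858] [ 3.18146009  0.28823887 -1.60119073] [ 0.1214631  -0.85957221 -0.01961425]
```

View pics/e2.png

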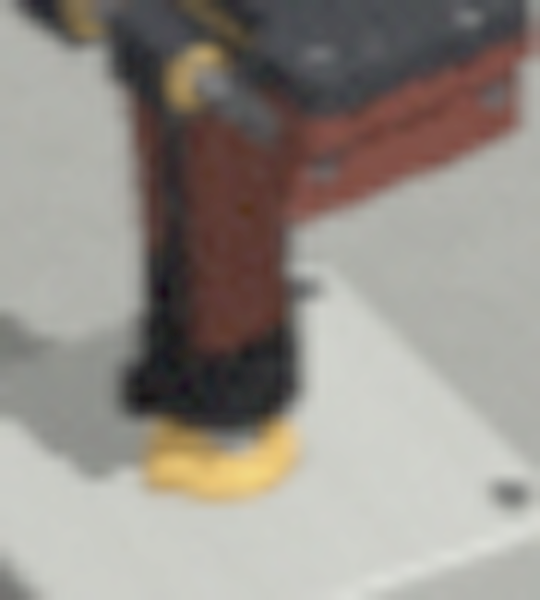

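The knob is sliding onto the stem: only a sliver of stem shows at (238,438), the hub sits just above the collar, and the vertical force is near zero. I'll push home and press.

Call:
{"method": "drive_tool", "body": {"targets": [[[1,0.0008,0,-0.002,0],[1,0.0008,0,-0.004,0],[1,0.0008,0,-0.006,0],[1,0.0008,0,-0.006,0]]]}}

```text
t: 12.62
eef_pos: [0.6151, 0.0102, 0.1104]
ee_rot: [[0.996, 0.09, -0.001], [0.09, -0.996, -0.0], [-0.001, -0.0, -1.0]]
force: [0.8, -0.8, -0.3]
grip_width: 0.0114
```

Call:
{"method": "drive_tool", "body": {"targets": [[[1,0,0,-0.001,0],[1,0,0,-0.003,0],[1,0,0,-0.005,0],[1,0,0,-0.005,0],[1,0,0,-0.005,0]]]}}

```text
t: 13.03
eef_pos: [0.6152, 0.0102, 0.1064]
ee_rot: [[0.996, 0.09, -0.001], [0.09, -0.996, -0.0], [-0.001, 0.0, -1.0]]
force: [-2.9, -0.0, 5.9]
grip_width: 0.012
```

Call:
{"method": "drive_tool", "body": {"targets": [[[1,0,0,-0.001,0],[1,0,0,-0.002,0],[1,0,0,-0.003,0],[1,0,0,-0.003,0],[1,0,0,-0.003,0]]]}}

```text
t: 13.45
eef_pos: [0.6153, 0.0103, 0.104]
ee_rot: [[0.996, 0.09, -0.001], [0.09, -0.996, -0.0], [-0.001, 0.0, -1.0]]
force: [-4.2, -0.8, 10.3]
grip_width: 0.0118
```

Call:
{"method": "drive_tool", "body": {"targets": [[[1,0,0,-0.001,0],[1,0,0,-0.002,0],[1,0,0,-0.002,0],[1,0,0,-0.002,0],[1,0,0,-0.002,0]]]}}

```text
t: 13.87
eef_pos: [0.6154, 0.0103, 0.1039]
ee_rot: [[0.996, 0.09, 0.0], [0.09, -0.996, -0.001], [0.0, 0.001, -1.0]]
force: [-9.0, -1.5, 24.9]
grip_width: 0.0116
```

```bash
python3 - <<'E'
from fit import *
im=viewer.grab_frame("scene")[:,:,::-1];cv2.imwrite("pics/e3f.png",im);o=telemetry.get_obs();print(o["eef_pos"],o["force"],o["moment"],o["grip_width"])
a=(255*(crop(im,295,210,45,50,11)/255.)**.6).astype(np.uint8);cv2.imwrite("pics/e3.png",a)
E
```

```text
[0.61542938 0.01024765 0.10388074] [-8.97388088 -1.35775291 24.00200841] [-0.16714131  2.28319683  0.02685969] 0.011809129367804698
```

View pics/e3.png

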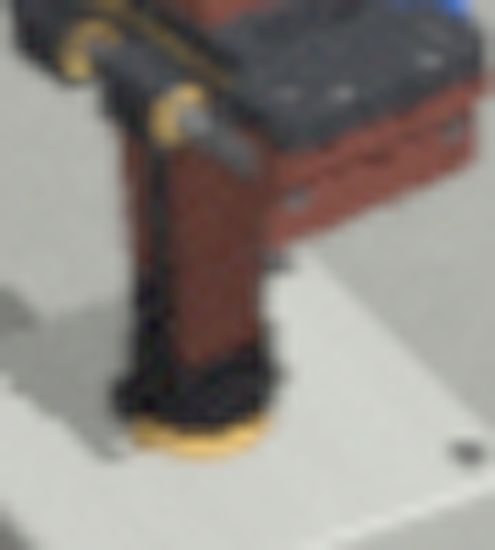

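View pics/e3f.png

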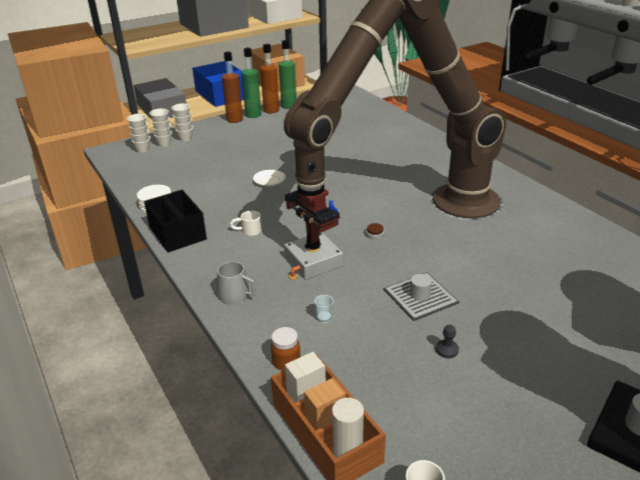

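The knob sits on the collar at about (195,400) in the crop. The stop is hard: force rose from 10 to 24 N with no further travel. The cup stands on the tray and everything else is in place. I'll ease the push slightly before handing in.

Call:
{"method": "drive_tool", "body": {"targets": [[[1,0,0,0.0008,0],[1,0,0,0.0008,0],[1,0,0,0.0008,0],[1,0,0,0.0008,0],[1,0,0,0.0008,0]]]}}

```text
t: 14.33
eef_pos: [0.6154, 0.0103, 0.1039]
ee_rot: [[0.996, 0.09, 0.0], [0.09, -0.996, -0.0], [0.0, 0.0, -1.0]]
force: [-7.8, -0.2, 18.5]
grip_width: 0.0119
```

```bash
python3 - <<'E'
from workcell import order,telemetry
print(order.finish_job()); o=telemetry.get_obs();print(o["t"],o["eef_pos"],o["force"])
E
```

```text
the job is handed in; nothing more can be done
None
the job is handed in; nothing more can be done
```

I lifted the cup off the stem and stood it mouth down near the middle of the drip tray. I then gripped the black knob by its wing, turned it to about +0.09 rad to match the stem's tab, and pushed it home. It was still held pressed down when I handed the job in at about 14.3 s of the 58 s allowed.

**Last checks:**
- **Knob home and pressed:** the knob's mouth is about 56.8 mm above the bar, where 57 mm means home and fully pressed. The push was steady at about 18 N. Before I eased it, pressing harder raised the force from 10 to 24 N with only 0.1 mm more travel, so the stem is at its end stop.
- **Cup and bystanders:** the last scene picture shows the cup upright on the tray and the other things where they started. I judged the bystanders by eye and did not measure their distances.

**What disagreed:** the two cameras differed by about 3 mm on where the stem and knob are. I corrected the knob using only its offset from the stem in the scene camera. That was about 1–2 mm too much, seen as 4 N of side force, and I took it back out during insertion. About 8 N of side force along x remained at the end.

The hand-in gave no verdict and my reading after it was refused, so there is no force reading from the final second.

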